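Fit the matching keyed pulley to the test spindle and set its timing

ROBOT

A 7-joint arm with a two-finger parallel gripper is mounted at the origin on the work surface. World frame = base frame: x ahead of the robot, y to its left, z up, the work surface at z = 0. Lengths are in m, angles in rad, forces in N, time in s.
With the tool pointing down it reaches from about 0.4 to 0.85 m from the base axis. Payload 10.4 kg.
Tool frame: the origin (TCP) lies midway between the tips of the shut fingers; the grasp point (between the pads) lies 19 mm behind it; z points along the fingers, y is the direction in which the jaws open and shut (so a half turn about z gives the same grasp; the last joint's range is limited). The gripper opens to 85 mm and grips with 20 to 120 N. Pads are 22 mm wide; open, the fingers measure 114 mm over their backs; the gripper's body (76 mm by 85 mm) begins 54 mm behind the grasp point. The pads swing forward as they close: fully open they stand 13 mm farther back than shut.
Start: joints at [1.198, 0.332, -0.065, 1.46, 0.022, 1.35, -0.088], TCP at [0.214, -0.587, 0.231] pointing down, gripper open.
Joint ranges: [-2.6, 2.6], [-0.5, 2.12], [-1.47, 1.34], [0.16, 2.42], [-1.27, 4.41], [0.06, 2.06], [-2.6, 2.6]. Speed limits (rad/s): [2.22, 2.22, 2.79, 2.79, 3.14, 3.14, 3.14].

INTERFACE

Orientations are given as a unit quaternion [x, y, z, w].
In Python, from workcell import manip, viewer gives the robot as it stands.
- The arm moves only by the tool move_arm, never from a script. Its argument "deltas" is a list of rows, each a list of 7 numbers: the shift along the tool's x, y, z in m, then the turn, a rotation vector about the tool's x, y, z in degrees, then the opening, from -1 (shut) to 1 (fully open). In form: [[dx, dy, dz, wx, wy, wz, gripper], ...]. A call has 1 to 10 rows; each row shifts and turns the commanded pose from where the row before left it, along the tool's axes as they then stand; what a row does not reach is not made up. A row lasts 1/8 s, in which the tool goes at most 62.5 mm and 10.7 degrees, less where a joint would pass 70% of its speed; a pose out of reach is approached as far as the arm can. A call with a gripper value outside its range is refused whole. The fingers move at their own pace and stop on an object; "force" is the grip in N (left out, the last holds). Time passes only in rows, so rows that do not move let the fingers close. It gives the time, the measured TCP pose, the force and the opening at its end, in the units of the state.
- manip.get_obs(): the state, without advancing time (a new reading comes with each control period).
- viewer.camera(name): name is "scene" or "top" or "wrist"; returns (picture, depth): 420x560x3 uint8, red, green, blue; 420x560 float32, m along the optical axis (not along the pixel's ray), 0 where there is no reading.
- viewer.calibration(name): a dict with "fx", "fy", "cx", "cy" (pixels), "R" (3x3) and "t" (3): a world point X has camera coordinates R X + t; the wrist camera has in their place "T_tool_cam" (4x4, takes a point from camera to tool coordinates, whose origin is the TCP and whose axes are the flange's). Camera axes: x right, y down, z forward; pixel columns grow to the right and rows downward; lengths in m; the calibration is good to about 2 mm. A picture is of the moment at which its call begins: read the wrist's pose just before it. calibration takes no time and is no camera call.
- manip.hand_in(): hands the job in, once; it reports no verdict.
The state is a dict: "clock": time; "joint_pos": joint angles; "joint_velocities": joint speeds; "tau": joint torques, N m; "position": TCP position; "ee_rot": TCP orientation; "ft_force": force on the tool from outside, world axes, zero at the start; "torque": the same for the moment, N m; "grip_width": opening from 0.0 (shut) to 1.0 (fully open).
Only numpy, scipy, OpenCV 4.12 (cv2) and the standard library are available. Lean on these libraries where they do the work, as an engineer would, in place of code of your own. Each camera call takes 0.05 s, during which the arm holds its last target.

TASK

One of the three belt pulleys has keyways spaced like the two keys on the upright spindle of the test stand: pick that one, feel for the keys and slide it down fully home on the stand's shoulder. Then turn it, spindle and all, until the timing hole in its rim is in line with the stand's pointer, and let go. Leave the other two pulleys, the wrench, the screwdriver and the jar where they are.

Things in the scene. Friction and masses are not known exactly. Their poses are not given: they have to be found in the camera images.
- stand_home (a point): Point on the spindle axis at the shoulder of the grey fixed test stand, 60 mm above the bench, where the pulley's underside rests when home; its axes are the stand's, z up. The stand: base 150 mm square, 12 mm thick; round housing 96 mm across; shoulder 58 mm across on top.
- spindle_tip (a point): Tip of the steel spindle, on its axis, 42 mm above the shoulder. The spindle is 34 mm across; its top 8 mm is a cone down to 20 mm. It turns about the vertical, stiffly (0.2 N m friction), and stays where left. Its angle is NOT reported (the axes here are the stand's).
- key_tops (a point): Point on the spindle axis at the height of the keys' tops, 22 mm above the shoulder (axes: the stand's). Two keys, 10 mm wide, reach 24 mm from the axis, 120 degrees apart. At the start the line midway between them is within 26 degrees of the stand's +x: feel for it. A pulley out of line rests on the tops; within about 5 degrees it sinks.
- pointer_point (a point): Where the timing hole must come: 47 mm from the spindle axis toward the pointer, 76 mm above the bench (rim's top when home), 0.9 rad counter-clockwise (from above) from the stand's +x. The pointer is a dark steel blade 4 mm thick, upright on the base, 61 to 71 mm from the axis, top 70 mm above the bench.
- pulley_third_center (a point): Aluminium V-belt pulley, 0.35-0.7 kg, boss up: rim 110 mm across, 16 mm thick (z 0-16 from its underside); boss 60 mm across on top (z 16-48); through bore 37 mm. Two keyways 120 degrees apart, at +/-60 degrees from its +x axis, 13.5 mm wide, out to 26.5 mm from the axis, through the full height. Dark 7 mm timing hole in the rim's top on +x, 47 mm out. Point: on the axis, 24 mm above the underside.
- pulley_half_center (a point): Aluminium V-belt pulley, 0.35-0.7 kg, boss up: rim 110 mm across, 16 mm thick (z 0-16 from its underside); boss 60 mm across on top (z 16-48); through bore 37 mm. Two keyways 180 degrees apart, at +/-90 degrees from its +x axis, 13.5 mm wide, out to 26.5 mm from the axis, through the full height. Dark 7 mm timing hole in the rim's top on +x, 47 mm out. Point: on the axis, 24 mm above the underside.
- pulley_quarter_center (a point): Aluminium V-belt pulley, 0.35-0.7 kg, boss up: rim 110 mm across, 16 mm thick (z 0-16 from its underside); boss 60 mm across on top (z 16-48); through bore 37 mm. Two keyways 90 degrees apart, at +/-45 degrees from its +x axis, 13.5 mm wide, out to 26.5 mm from the axis, through the full height. Dark 7 mm timing hole in the rim's top on +x, 47 mm out. Point: on the axis, 24 mm above the underside.
- pulley_third_mark (a point): Centre of the timing hole in the rim's top face of the pulley whose keyways stand 120 degrees apart, 47 mm from its axis, 16 mm above its underside.
- wrench: Loose wrench lying on the bench, about 0.2 m long; leave it alone.
- jar: Loose closed clear jar, 60 mm across, 85 mm tall, origin under its centre; leave it alone.
- screwdriver: Loose screwdriver lying on the bench, about 0.2 m long; leave it alone.
There are look-alikes about, which are no part of the job. Leave any orange or red look-alike of the part that bears pulley_third_center alone.

How it is judged:
By the outcome, as a careful person would: the job done as asked, in the order asked, and still so for the second after the job is handed in, with the robot touching nothing.
It also fails if it takes over 48 s, if anything falls off the work surface, if the arm or the gripper's body presses on something with over 40 N, if the wrist force passes 120 N, or if a joint passes its speed limit or range.

## Working session

There is one attempt and no reset: what is moved stays moved. The work goes in short steps, Python scripts to look and compute and a tool call to move; the robot and the scene stay as the last step left them, time stands still between calls to the robot, and variables do not carry over. Pictures are saved under pics/ and viewed, and the job is handed in when it is done.

Besides the shell and the picture viewer there is one more tool, called as a command line: name --pt "numbers of a row" for each row, then --argument value for the rest. move_arm: Moves the arm, as the interface text tells. Its arguments: {"type":"object","properties":{"deltas":{"type":"array"},"force":{"type":"number"}},"required":["deltas"]}

```bash
mkdir -p pics; ls; cat > h.py <<'E'
import numpy as np, cv2
from workcell import manip, viewer
from scipy.spatial.transform import Rotation as Ro
np.set_printoptions(precision=4,suppress=True)
def snap(name,fn):
    o=manip.get_obs(); im,d=viewer.camera(name); cv2.imwrite('pics/%s.png'%fn,im[:,:,::-1]); np.savez('pics/%s.npz'%fn,im=im,d=d,p=o['position'],q=o['ee_rot']); return im,d,o
def cam(name,o=None):
    c=viewer.calibration(name)
    K=np.array([[c['fx'],0,c['cx']],[0,c['fy'],c['cy']],[0,0,1]])
    if 'R' in c: R=np.array(c['R']);t=np.array(c['t'])
    else:
        T=np.eye(4);T[:3,:3]=Ro.from_quat(o['ee_rot']).as_matrix();T[:3,3]=o['position']
        M=np.linalg.inv(T@np.array(c['T_tool_cam']));R=M[:3,:3];t=M[:3,3]
    return K,R,t
def ray(u,v,z,K,R,t):
    C=-R.T@t; d=R.T@np.linalg.inv(K)@np.array([u,v,1.]); return C+d*(z-C[2])/d[2]
def proj(X,K,R,t):
    c=R@np.asarray(X)+t; p=K@c; return p[:2]/p[2]
E
python3 - <<'E'
from h import *
im,d,o=snap('top','top0'); im2,d2,_=snap('scene','scene0')
for k,v in o.items(): print(k,np.array(v))
for n in('top','scene'): print(n,cam(n))
print(viewer.calibration('wrist'))
E
```

```text
pics
clock 0.0
joint_pos [ 1.1984  0.3329 -0.0647  1.4609  0.0216  1.3499 -0.0885]
joint_velocities [ 0.0003  0.0008 -0.0001  0.0006 -0.0002  0.     -0.0001]
tau [  0.0006 -62.5435   0.0498 -39.1607   0.0164   0.0097  -0.    ]
position [ 0.2141 -0.5868  0.2305]
ee_rot [ 0.9847  0.174  -0.0001 -0.0007]
ft_force [ 0.6619 -0.0161 -0.0767]
torque [-0.0149  0.0213  0.0331]
grip_width 0.9988732160754503
top (array([[527.2213,   0.    , 276.2308],
       [  0.    , 527.2213, 208.877 ],
       [  0.    ,   0.    ,   1.    ]]), array([[ 0.0339, -0.9994,  0.0044],
       [-0.9759, -0.034 , -0.2155],
       [ 0.2155,  0.003 , -0.9765]]), array([-0.0001,  0.5693,  1.6567]))
scene (array([[412.8724,   0.    , 283.7777],
       [  0.    , 412.8724, 210.1295],
       [  0.    ,   0.    ,   1.    ]]), array([[ 0.7463,  0.6653,  0.02  ],
       [ 0.4387, -0.4692, -0.7664],
       [-0.5005,  0.5808, -0.642 ]]), array([-0.4156, -0.1803,  1.4195]))
{'fx': 337.77359184061334, 'fy': 337.77359184061334, 'cx': 274.13615713915135, 'cy': 209.34057880818867, 'T_tool_cam': array([[ 0.0009, -0.9561, -0.2931,  0.0753],
       [ 1.    ,  0.0008,  0.0003,  0.0001],
       [-0.    , -0.2931,  0.9561, -0.1423],
       [ 0.    ,  0.    ,  0.    ,  1.    ]])}
```

View pics/top0.png

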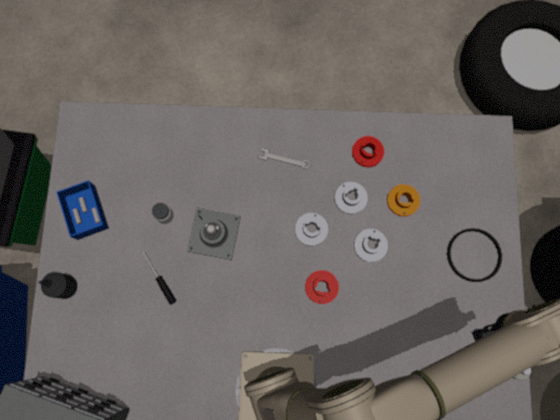

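View pics/scene0.png

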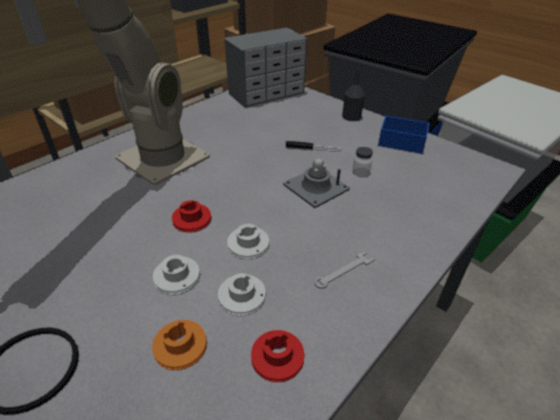

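```bash
python3 - <<'E'
from h import *
a=np.load('pics/top0.npz')['im'];b=np.load('pics/scene0.npz')['im']
c1=cv2.resize(a[170:275,285:400],None,fx=5,fy=5,interpolation=2)
cv2.imwrite('pics/c1.png',c1[:,:,::-1])
cv2.imwrite('pics/c2.png',cv2.resize(a[195:270,180:250],None,fx=7,fy=7,interpolation=2)[:,:,::-1])
K,R,t=cam('top')
for n,u,v,z in [('L',312,229,.016),('U',351,197,.016),('R',371,245,.016),('stand base',214.5,233,.012),('tip',211,229,.102)]: print(n,ray(u,v,z,K,R,t))
E
```

```text
L [ 0.5149 -0.1014  0.016 ]
U [ 0.6289 -0.2307  0.016 ]
R [ 0.468  -0.2973  0.016 ]
stand base [0.4909 0.2218 0.012 ]
tip [0.4881 0.2228 0.102 ]
```

View pics/c1.png

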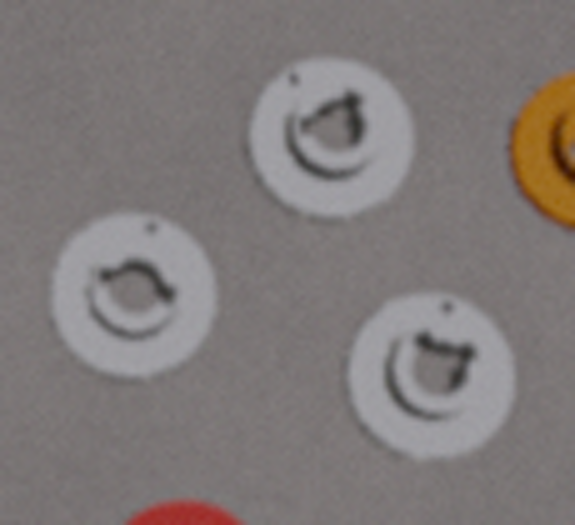

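View pics/c2.png

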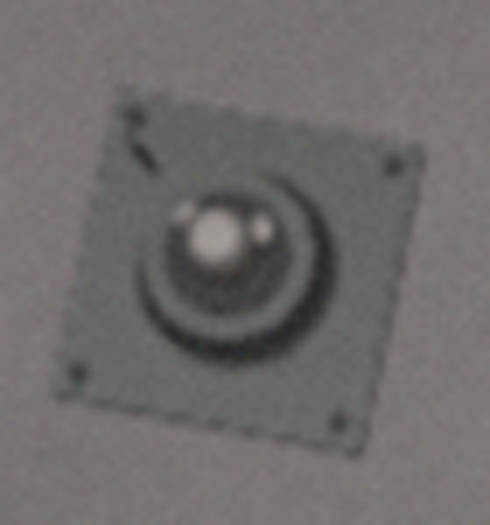

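```bash
cat >> h.py <<'E'
def yaw_of(q):
    M=Ro.from_quat(q).as_matrix(); return np.degrees(np.arctan2(M[1,0],M[0,0]))
def plan(p1,yaw1,n,o=None,p0=None):
    """rows to take tool (pointing down) from now to p1,yaw1 deg in n rows"""
    o=o or manip.get_obs(); p=np.array(o['position']) if p0 is None else np.array(p0); M=Ro.from_quat(o['ee_rot'])
    y0=yaw_of(o['ee_rot']); dy=((yaw1-y0+180)%360-180)/n
    D=(np.array(p1)-p)/n
    for i in range(n):
        s=M.inv().apply(D); print(np.round(s,4), 'wz',round(-dy,2)); M=M*Ro.from_rotvec([0,0,np.radians(-dy)])
E
python3 - <<'E'
from h import *
plan([.62,-.225,.25],70,10)
E
```

```text
[ 0.0505 -0.0201 -0.0019] wz -5.0
[ 0.0521 -0.0156 -0.0019] wz -5.0
[ 0.0533 -0.011  -0.0019] wz -5.0
[ 0.054  -0.0063 -0.0019] wz -5.0
[ 0.0544 -0.0016 -0.0019] wz -5.0
[ 0.0543  0.0031 -0.0019] wz -5.0
[ 0.0538  0.0079 -0.0019] wz -5.0
[ 0.0529  0.0125 -0.0019] wz -5.0
[ 0.0516  0.0171 -0.0019] wz -5.0
[ 0.0499  0.0215 -0.0019] wz -5.0
```

move_arm --pt "0.0505 -0.02 -0.002 0 0 -5 1" --pt "0.052 -0.0155 -0.002 0 0 -5 1" --pt "0.0533 -0.011 -0.002 0 0 -5 1" --pt "0.054 -0.0063 -0.002 0 0 -5 1" --pt "0.0544 -0.0016 -0.002 0 0 -5 1" --pt "0.0543 0.003 -0.002 0 0 -5 1" --pt "0.0538 0.008 -0.002 0 0 -5 1" --pt "0.053 0.0125 -0.002 0 0 -5 1" --pt "0.0516 0.017 -0.002 0 0 -5 1" --pt "0.05 0.0215 -0.002 0 0 -5 1"

```text
clock: 1.35
position: [0.621, -0.2241, 0.251]
ee_rot: [0.818, 0.575, -0.0, -0.0]
ft_force: [0.6, -0.8, 1.2]
grip_width: 1.003
```

```bash
python3 - <<'E'
from h import *
im,d,o=snap('wrist','w1'); print(o['clock'],o['position'],yaw_of(o['ee_rot']),o['joint_pos'],o['ee_rot'])
E
```

```text
1.35 [ 0.621  -0.2241  0.251 ] 70.18281595468312 [ 0.5917  0.4387 -0.4452  1.3074  0.1858  1.4365 -0.1872] [ 0.8182  0.5749 -0.0002 -0.0001]
```

View pics/w1.png

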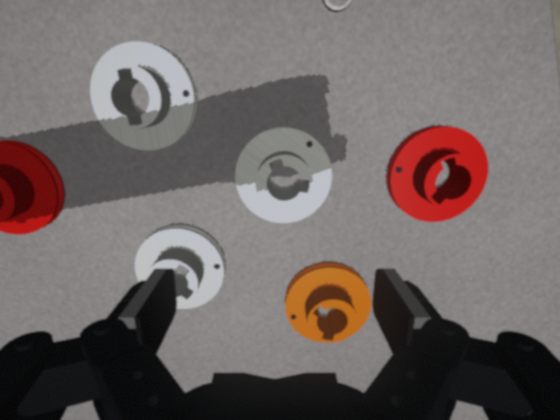

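```bash
python3 - <<'E'
from h import *
z=np.load('pics/w1.npz'); a=z['im']
c=cv2.resize(a[115:235,225:345],None,fx=5,fy=5,interpolation=2); c=np.clip(c.astype(float)*1.5,0,255).astype(np.uint8)
cv2.imwrite('pics/w1c.png',c[:,:,::-1])
o={'position':z['p'],'ee_rot':z['q']};K,R,t=cam('wrist',o)
print(proj([.629,-.231,.016],K,R,t))
E
```

```text
[282.4547 178.2751]
```

View pics/w1c.png

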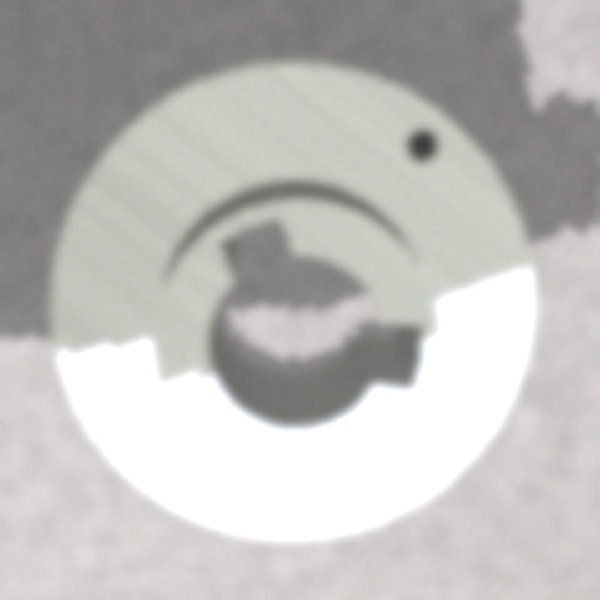

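```bash
python3 - <<'E'
from h import *
z=np.load('pics/w1.npz'); a=z['im']
o={'position':z['p'],'ee_rot':z['q']};K,R,t=cam('wrist',o)
f=lambda x,y,h: ray(225+(x-2)/5,115+(y-2)/5,h,K,R,t)
c=f(295,301.5,.016);h=f(423,145,.016)
k1=f(252,243,.048);k2=f(400,356,.048); b=f(291,343,.048)
print('c',c,'h',h,'r',np.linalg.norm(h-c),'yaw',np.degrees(np.arctan2(*(h-c)[1::-1])))
for k in(k1,k2): print(k,np.degrees(np.arctan2(*(k-c)[1::-1])))
print('diam', f(538,301,.016)-f(52,301,.016), f(295,60,.016)-f(295,543,.016))
bb=f(295,300,0.048);print(b,[proj(c+[0,0,.032],K,R,t)])
# stand from top
K,R,t=cam('top'); g=lambda x,y,h: ray(180+x/7,195+y/7,h,K,R,t)
B=[g(*p,.012) for p in((125,90),(425,147),(360,455),(55,398))]
print(np.array(B),np.mean(B,0))
for i in range(4): e=B[(i+1)%4]-B[i]; print(np.linalg.norm(e),np.degrees(np.arctan2(e[1],e[0])))
print('ptr',g(147,160,.07),'keys',g(185,212,.082),g(262,230,.082))
E
```

```text
c [ 0.6315 -0.2278  0.016 ] h [ 0.6696 -0.2043  0.016 ] r 0.044789346030781316 yaw 31.638982467508015
[ 0.6285 -0.207   0.048 ] 98.14634871189827
[ 0.6497 -0.2398  0.048 ] -33.6036692271898
diam [ 0.1036 -0.0372  0.    ] [0.0368 0.105  0.    ]
[ 0.6291 -0.2295  0.048 ] [array([284.4052, 180.9092])]
[[0.5744 0.2827 0.012 ]
 [0.5515 0.1376 0.012 ]
 [0.403  0.1609 0.012 ]
 [0.4249 0.3058 0.012 ]] [0.4885 0.2218 0.012 ]
0.146861495936512 -98.9600461342373
0.15033440084506586 171.06830633158842
0.14650672730651843 81.39009948579064
0.1512303246132583 -8.796415742498727
ptr [0.5291 0.2614 0.07  ] keys [0.5031 0.2407 0.082 ] [0.496  0.2051 0.082 ]
```

```bash
python3 - <<'E'
from h import *
plan([.6305,-.2287,.071],100,4)
E
```

```text
[-0.0028  0.0023  0.0449] wz -7.27
[-0.0031  0.0019  0.0449] wz -7.27
[-0.0033  0.0015  0.0449] wz -7.27
[-0.0034  0.0011  0.0449] wz -7.27
```

```bash
python3 - <<'E'
from h import *
o=manip.get_obs();print(o['clock'],o['position'],o['ee_rot'],o['joint_velocities'],yaw_of(o['ee_rot']))
E
```

```text
1.4 [ 0.6253 -0.216   0.2506] [ 0.8145  0.5801  0.002  -0.0015] [ 0.0271 -0.041  -0.0095  0.0673 -0.0587 -0.0327  0.0014] 70.91738599122897
```

move_arm --pt "-0.003 0.002 0.03 0 0 -7.5 1" --pt "-0.003 0.002 0.03 0 0 -7.5 1" --pt "-0.003 0.0015 0.03 0 0 -7.5 1" --pt "-0.003 0.001 0.02 0 0 -7.5 1" --pt "0 0 0 0 0 0 1" --pt "0 0 0 0 0 0 1"

```text
clock: 2.15
position: [0.625, -0.2382, 0.1422]
ee_rot: [0.644, 0.765, 0.0, 0.0]
ft_force: [-0.0, -0.1, -0.1]
grip_width: 1.001
```

```bash
python3 - <<'E'
from h import *
im,d,o=snap('wrist','w2'); print(o['clock'],o['position'],yaw_of(o['ee_rot']),o['joint_pos'],o['ee_rot'],o['joint_velocities'])
o=manip.get_obs();print(o['position'],o['ft_force'])
E
```

```text
2.15 [ 0.625  -0.2382  0.1422] 99.87761739136927 [ 0.66    0.5355 -0.5121  1.4214  0.2664  1.2528  0.2971] [0.6436 0.7654 0.0002 0.0004] [-0.0037 -0.012  -0.0017 -0.0093  0.0011 -0.0026  0.0075]
[ 0.6252 -0.2382  0.1426] [-0.6917 -0.1375 -1.0199]
```

View pics/w2.png

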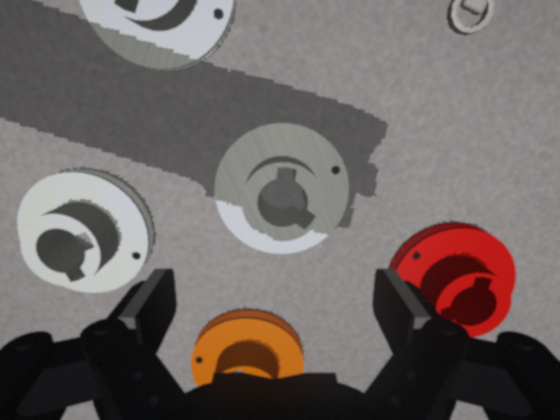

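```bash
cat > m2.py <<'E'
from h import *
z=np.load('pics/w2.npz'); a=z['im']
o={'position':z['p'],'ee_rot':z['q']};K,R,t=cam('wrist',o)
g=cv2.GaussianBlur(cv2.cvtColor(a,cv2.COLOR_RGB2GRAY),(3,3),0)
c0=np.array([282.5,188.5]); e=cv2.Canny(g,25,60)
ys,xs=np.nonzero(e); r=np.hypot(xs-c0[0],ys-c0[1]); s=(r>61)&(r<72)
pts=np.c_[xs,ys][s].astype(np.float32)
for _ in range(3):
    el=cv2.fitEllipse(pts); c=np.array(el[0]); 
    rr=np.hypot(*(pts-c).T)/ (sum(el[1])/4); pts=pts[abs(rr-np.median(rr))<.03]
print(el,len(pts))
W=np.array([ray(u,v,.016,K,R,t)[:2] for u,v in pts])
A=np.c_[2*W,np.ones(len(W))]; sol=np.linalg.lstsq(A,(W**2).sum(1),rcond=None)[0]
cw=sol[:2]; print('center',cw,'R',np.sqrt(sol[2]+cw@cw))
h=ray(335.5,170,.016,K,R,t)[:2]; v=h-cw; print('hole',h,np.linalg.norm(v),np.degrees(np.arctan2(v[1],v[0])))
M=Ro.from_quat(z['q']).as_matrix(); print('delta tool', M.T@(np.r_[cw,.014]-manip.get_obs()['position']))
E
python3 m2.py
```

```text
((281.2816467285156, 188.0192413330078), (130.81349182128906, 134.49717712402344), 82.50247955322266) 477
center [ 0.6301 -0.2297] R 0.05494162101995632
hole [ 0.6698 -0.2045] 0.04704459112590053 32.47770469959247
delta tool [0.0075 0.0062 0.1286]
```

move_arm --pt "0.0075 0.006 0.03 0 0 0 1" --pt "0 0 0.04 0 0 0 1" --pt "0 0 0.035 0 0 0 1" --pt "0 0 0.0235 0 0 0 1" --pt "0 0 0 0 0 0 1" --force 60

```text
clock: 2.82
position: [0.6286, -0.2295, 0.0119]
ee_rot: [0.643, 0.766, -0.0, -0.001]
ft_force: [0.9, -0.1, 1.1]
grip_width: 1.002
```

```bash
python3 - <<'E'
from h import *
o=manip.get_obs();print(o['clock'],o['position'],o['ft_force'],o['grip_width'])
E
```

```text
2.825 [ 0.6286 -0.2295  0.0119] [ 0.8535 -0.1109  1.1465] 1.0020808896564375
```

move_arm --pt "0 0.0015 -0.002 0 0 0 0.6" --pt "0 0 0 0 0 0 -1" --pt "0 0 0 0 0 0 -1" --pt "0 0 0 0 0 0 -1" --pt "0 0 0 0 0 0 -1" --force 60

```text
clock: 3.45
position: [0.6321, -0.2299, 0.0176]
ee_rot: [0.643, 0.766, 0.0, 0.002]
ft_force: [-2.2, 0.9, 7.4]
grip_width: 0.685
```

```bash
python3 - <<'E'
from h import *
o=manip.get_obs();print(o['clock'],o['position'],o['ft_force'],o['torque'],o['grip_width'],yaw_of(o['ee_rot']))
E
```

```text
3.45 [ 0.6321 -0.2299  0.0176] [-2.2014  0.9136  7.4465] [ 0.0719  0.6696 -0.0384] 0.6853048043272947 100.02398241630056
```

move_arm --pt "0 0 -0.015 0 0 0 -1" --pt "0 0 -0.03 0 0 0 -1" --pt "0 0 -0.045 0 0 0 -1" --pt "0 0 -0.05 0 0 0 -1" --pt "0 0 -0.04 0 0 0 -1" --force 80

```text
clock: 4.08
position: [0.6309, -0.2294, 0.1984]
ee_rot: [0.642, 0.766, 0.0, 0.001]
ft_force: [0.4, 0.1, -3.9]
grip_width: 0.675
```

```bash
python3 - <<'E'
from h import *
o=manip.get_obs();print(o['clock'],o['position'],o['ft_force'],o['torque'],o['grip_width'],yaw_of(o['ee_rot']))
plan([.49,.09,.235],60.5,8)
E
```

```text
4.075 [ 0.6309 -0.2294  0.1984] [ 0.4242  0.1352 -3.8963] [ 0.0406 -0.1067  0.003 ] 0.6749706014117625 100.04947984960035
[ 0.0424 -0.0104 -0.0046] wz 4.94
[ 0.0413 -0.014  -0.0046] wz 4.94
[ 0.04   -0.0175 -0.0046] wz 4.94
[ 0.0383 -0.0209 -0.0046] wz 4.94
[ 0.0364 -0.0241 -0.0046] wz 4.94
[ 0.0342 -0.0271 -0.0046] wz 4.94
[ 0.0317 -0.03   -0.0046] wz 4.94
[ 0.029  -0.0326 -0.0046] wz 4.94
```

move_arm --pt "0.0425 -0.0105 -0.0045 0 0 5 -1" --pt "0.0413 -0.014 -0.0045 0 0 5 -1" --pt "0.04 -0.0175 -0.0045 0 0 5 -1" --pt "0.0383 -0.021 -0.0045 0 0 5 -1" --pt "0.0364 -0.024 -0.0045 0 0 5 -1" --pt "0.0342 -0.027 -0.0045 0 0 5 -1" --pt "0.0317 -0.03 -0.0045 0 0 5 -1" --pt "0.029 -0.0325 -0.0045 0 0 4.5 -1" --pt "0 0 0 0 0 0 -1" --pt "0 0 0 0 0 0 -1"

```text
clock: 5.32
position: [0.4911, 0.0901, 0.2315]
ee_rot: [0.863, 0.504, 0.0, 0.001]
ft_force: [0.6, -1.0, -3.9]
grip_width: 0.679
```

```bash
python3 - <<'E'
from h import *
im,d,o=snap('wrist','w3'); print(o['clock'],o['position'],o['ft_force'],o['torque'],o['grip_width'],yaw_of(o['ee_rot']),o['joint_pos'])
E
```

```text
5.325 [0.4911 0.0901 0.2315] [ 0.5696 -1.0038 -3.8631] [-0.0677  0.049   0.016 ] 0.6789944565439182 60.57812505120046 [ 0.3526  0.1007 -0.6591  1.7568  0.0651  1.3048 -0.8346]
```

View pics/w3.png

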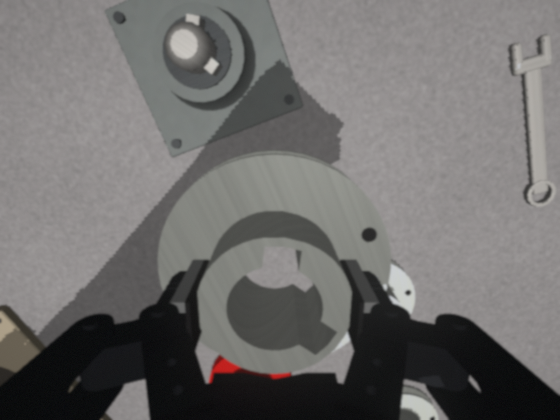

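```bash
python3 - <<'E'
from h import *
z=np.load('pics/w3.npz'); a=z['im']
cv2.imwrite('pics/w3c.png',cv2.resize(a[0:110,140:260],None,fx=6,fy=6,interpolation=2)[:,:,::-1])
cv2.imwrite('pics/w3d.png',cv2.resize(np.clip(a[140:390,150:410]*1.3,0,255).astype(np.uint8),None,fx=2.4,fy=2.4,interpolation=2)[:,:,::-1])
E
```

```text
(no output)
```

View pics/w3c.png

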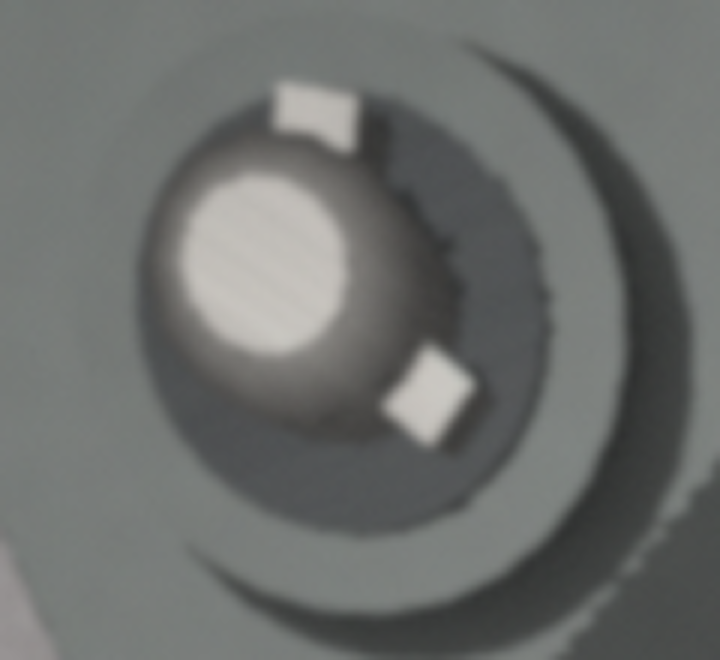

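View pics/w3d.png

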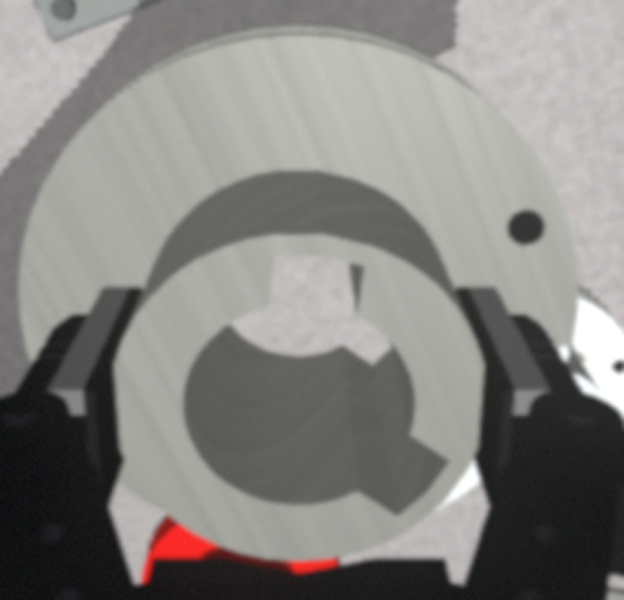

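```bash
cat > m3.py <<'E'
from h import *
z=np.load('pics/w3.npz'); a=z['im']; P=z['p']
o={'position':P,'ee_rot':z['q']};K,R,t=cam('wrist',o)
f=lambda x,y,h: ray(140+(x-2.5)/6,(y-2.5)/6,h,K,R,t)
tip=f(263.5,264,.102); print('tip',tip)
k1=f(319.5,87,.082);k2=f(453,417,.082)
ang=lambda v: np.degrees(np.arctan2(v[1],v[0]))
for k in(k1,k2): print('key',k,np.linalg.norm((k-tip)[:2]),ang(k-tip))
for (p,q) in (((278,80),(361,93)),((361,93),(355,155)),((476,385),(430,450)),((430,343),(476,385)),((382,402),(430,450))):
    e=f(*q,.082)-f(*p,.082); print('edge',np.linalg.norm(e),ang(e))
# tip disc, shoulder circle
sh=[f(x,y,.06) for x,y in ((138,290),(549,320),(362,536))]
def circ(W):
    W=np.array(W)[:,:2];A=np.c_[2*W,np.ones(len(W))];s=np.linalg.lstsq(A,(W**2).sum(1),rcond=None)[0];return s[:2],np.sqrt(s[2]+s[:2]@s[:2])
print('shoulder',circ(sh+[f(540,250,.06),f(520,420,.06),f(180,430,.06),f(250,510,.06)]))
# pulley
u=P[2]-.0176
g=lambda x,y,h: ray(150+(x-.7)/2.4,140+(y-.7)/2.4,u+h,K,R,t)
rim=circ([g(*p,.016) for p in((18,285),(40,205),(100,115),(180,60),(295,35),(400,55),(490,110),(560,210),(578,290))]);print('rim',rim)
boss=circ([g(*p,.048) for p in((135,300),(200,252),(300,234),(400,253),(455,290),(480,480),(420,530),(300,562),(180,540),(122,460))]);print('boss',boss)
bore=circ([g(*p,.048) for p in((184,400),(200,350),(210,460),(240,490),(295,504),(350,492),(414,410),(408,370),(235,325))]);print('bore',bore)
h=g(526,227,.016);print('hole',h,np.linalg.norm(h[:2]-rim[0]),ang(h[:2]-rim[0]))
q1=g(317,258,.048);q2=g(424,487,.048)
for q in(q1,q2): print('kw',np.linalg.norm(q[:2]-bore[0]),ang(q[:2]-bore[0]))
M=Ro.from_quat(z['q']).as_matrix(); 
for n,c in(('rim',rim[0]),('boss',boss[0])): print(n,'tool', (M.T@(np.r_[c,0]-P))[:2])
E
python3 m3.py
```

```text
tip [0.492  0.2256 0.102 ]
key [0.5071 0.2444 0.082 ] 0.02410162495437021 51.24648020528807
key [0.501  0.2029 0.082 ] 0.024437013867114443 -68.37062736074283
edge 0.01061041699147235 -37.356603061102746
edge 0.007219293226052662 -129.2086169470907
edge 0.010388181266533989 -158.50857882319679
edge 0.007771287986694936 -70.69089511938407
edge 0.008509401702648457 -73.85290605156261
shoulder (array([0.4924, 0.2252]), np.float64(0.02904890139734709))
rim (array([0.4917, 0.0903]), np.float64(0.05442299916570709))
boss (array([0.4919, 0.09  ]), np.float64(0.03104588372528338))
bore (array([0.492 , 0.0905]), np.float64(0.01815683400851765))
hole [0.5385 0.0853 0.2299] 0.047088234904544626 -6.19186164434125
kw 0.025897849298736123 54.937659348124214
kw 0.025345306449197396 -65.68233539404933
rim tool [0.0006 0.0001]
boss tool [0.0004 0.0004]
```

```bash
python3 - <<'E'
from h import *
plan([.4917,.2251,.2315],58,3)
E
```

```text
[ 0.0394 -0.0221 -0.0001] wz 0.84
[ 0.0391 -0.0227 -0.0001] wz 0.84
[ 0.0388 -0.0232 -0.0001] wz 0.84
```

move_arm --pt "0.0394 -0.022 0 0 0 0.9 -1" --pt "0.039 -0.0227 0 0 0 0.9 -1" --pt "0.0388 -0.0232 0.02 0 0 0.9 -1" --pt "0 0 0.04 0 0 0 -1" --pt "0 0 0.03 0 0 0 -1" --pt "0 0 0 0 0 0 -1" --pt "0 0 0 0 0 0 -1"

```text
clock: 6.25
position: [0.4926, 0.2257, 0.1421]
ee_rot: [0.876, 0.483, 0.001, 0.0]
ft_force: [0.1, -0.6, -4.1]
grip_width: 0.68
```

```bash
python3 - <<'E'
from h import *
im,d,o=snap('wrist','w4'); snap('scene','s4'); print(o['clock'],o['position'],o['ft_force'],o['torque'],yaw_of(o['ee_rot']))
b=np.load('pics/s4.npz')['im'];cv2.imwrite('pics/s4c.png',cv2.resize(b[90:230,240:400],None,fx=5,fy=4.2,interpolation=2)[:,:,::-1])
E
```

```text
6.25 [0.4926 0.2257 0.1421] [ 0.0822 -0.5534 -4.0937] [ 0.0481 -0.0111  0.007 ] 57.78134265850069
```

View pics/w4.png

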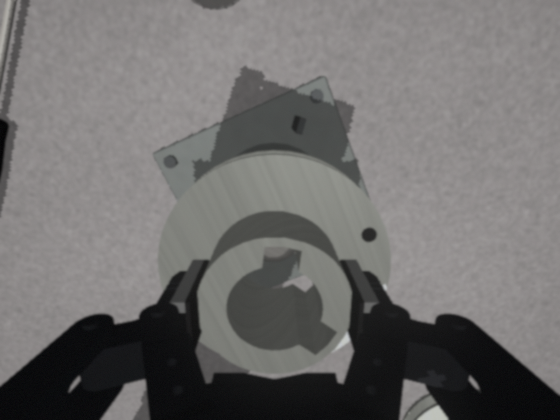

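View pics/s4c.png

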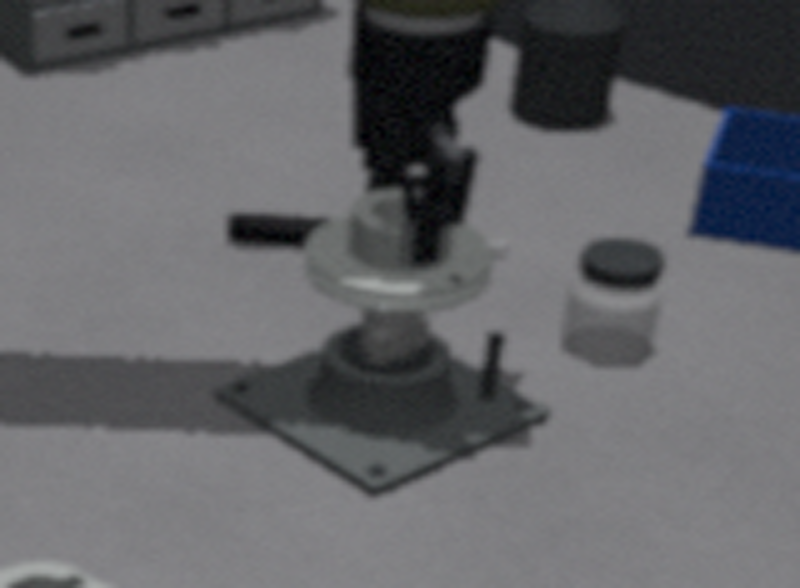

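move_arm --pt "-0.001 -0.0005 0.01 0 0 0 -1" --pt "0 0 0.01 0 0 0 -1" --pt "0 0 0.008 0 0 0 -1" --pt "0 0 0 0 0 0 -1"

```text
clock: 6.85
position: [0.4903, 0.2251, 0.1119]
ee_rot: [0.875, 0.484, -0.001, -0.0]
ft_force: [0.8, 0.6, -3.6]
grip_width: 0.684
```

move_arm --pt "0.0007 0.001 0.005 0 0 0 -1" --pt "0 0 0.004 0 0 0 -1" --pt "0 0 0 0 0 0 -1"

```text
clock: 7.22
position: [0.4917, 0.2253, 0.1035]
ee_rot: [0.875, 0.484, -0.0, -0.0]
ft_force: [0.4, 0.2, -3.9]
grip_width: 0.678
```

```bash
python3 - <<'E'
from h import *
o=manip.get_obs();print(o['clock'],o['position'],o['ft_force'],o['torque'],yaw_of(o['ee_rot']))
E
```

```text
7.225 [0.4917 0.2253 0.1035] [ 0.3697  0.1863 -3.9184] [0.0056 0.0296 0.0632] 57.846470820895945
```

move_arm --pt "0 0 0.004 0 0 0 -1" --pt "0 0 0.004 0 0 0 -1" --pt "0 0 0 0 0 0 -1"

```text
clock: 7.6
position: [0.4917, 0.2252, 0.0954]
ee_rot: [0.875, 0.484, -0.0, 0.0]
ft_force: [0.3, -0.8, -3.6]
grip_width: 0.678
```

```bash
python3 - <<'E'
from h import *
o=manip.get_obs();print(o['clock'],o['position'],o['ft_force'],o['torque'],yaw_of(o['ee_rot']))
E
```

```text
7.6 [0.4917 0.2252 0.0954] [ 0.3109 -0.8256 -3.6046] [ 0.0232  0.0295 -0.0173] 57.84318700689952
```

move_arm --pt "0 0 0.005 0 0 0 -1" --pt "0 0 0.005 0 0 0 -1" --pt "0 0 0.004 0 0 0 -1" --pt "0 0 0 0 0 0 -1"

```text
clock: 8.1
position: [0.4917, 0.2253, 0.0814]
ee_rot: [0.875, 0.484, -0.0, -0.0]
ft_force: [0.4, 1.1, -3.2]
grip_width: 0.675
```

```bash
python3 - <<'E'
from h import *
o=manip.get_obs();print(o['clock'],o['position'],o['ft_force'],o['torque'],yaw_of(o['ee_rot']))
E
```

```text
8.1 [0.4917 0.2253 0.0814] [ 0.385   1.0884 -3.2482] [ 0.0279 -0.0325 -0.01  ] 57.84469397065303
```

move_arm --pt "0 0 0.002 0 0 0 -1" --pt "0 0 0.002 0 0 0 -1" --pt "0 0 0.0015 0 0 0 -1" --pt "0 0 0 0 0 0 -1"

```text
clock: 8.6
position: [0.4921, 0.2255, 0.0776]
ee_rot: [0.875, 0.484, 0.0, 0.0]
ft_force: [-6.2, -4.2, 12.6]
grip_width: 0.679
```

```bash
python3 - <<'E'
from h import *
o=manip.get_obs();print(o['clock'],o['position'],o['ft_force'],o['torque'],yaw_of(o['ee_rot']),o['joint_pos'])
E
```

```text
8.6 [0.4921 0.2255 0.0776] [-6.2066 -4.2145 12.6336] [-0.806   1.3775  0.0152] 57.84655408924817 [ 0.0916  0.3815 -0.7113  1.8249  0.2869  1.0399 -1.2925]
```

```bash
python3 - <<'E'
from h import *
for n in('w4','w3'):
    z=np.load('pics/%s.npz'%n);a=z['im']
    w=a[60:200,140:390] if n=='w4' else a[0:170,95:345]
    cv2.imwrite('pics/%sp.png'%n,cv2.resize(np.clip(w*1.5,0,255).astype(np.uint8),None,fx=3.2,fy=3.2,interpolation=2)[:,:,::-1])
E
```

```text
(no output)
```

View pics/w4p.png

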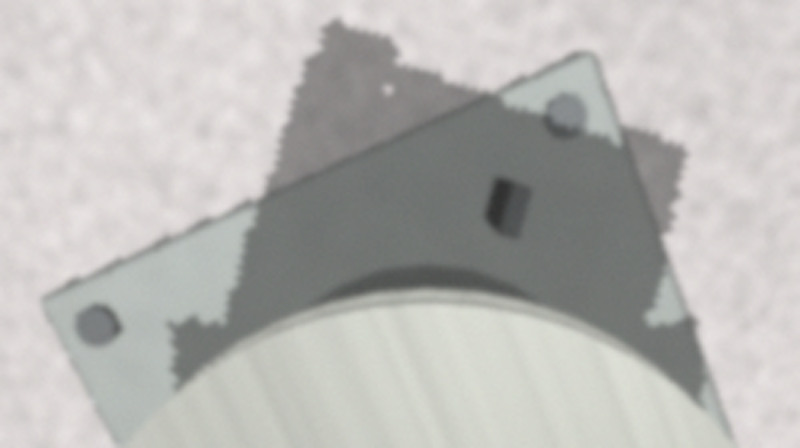

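View pics/w3p.png

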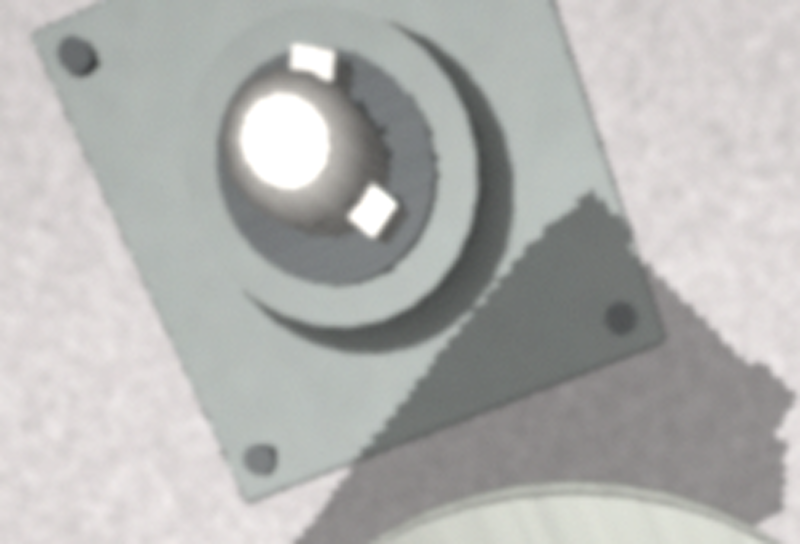

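```bash
python3 - <<'E'
from h import *
ang=lambda v: np.degrees(np.arctan2(v[1],v[0]))
ax=np.array([.4922,.2254])
z=np.load('pics/w4.npz');K,R,t=cam('wrist',{'position':z['p'],'ee_rot':z['q']})
f=lambda x,y,h: ray(140+(x-1)/3.2,60+(y-1)/3.2,h,K,R,t)
A,B,C=f(45,298,.012),f(592,55,.012),f(723,425,.012)
print('edge',np.linalg.norm(B-A),ang(B-A),ang(C-B))
p=f(516,208,.07);print('ptr',p,np.linalg.norm(p[:2]-ax),ang(p[:2]-ax)); e=f(519,182,.07)-f(511,235,.07);print(np.linalg.norm(e),ang(e))
s1,s2=f(97,325,.012),f(566,115,.012);print('screws',ang(s2-s1),np.linalg.norm(s2-s1))
z=np.load('pics/w3.npz');K,R,t=cam('wrist',{'position':z['p'],'ee_rot':z['q']})
f=lambda x,y,h: ray(95+(x-1)/3.2,(y-1)/3.2,h,K,R,t)
A,B,C=f(35,35,.012),f(247,500,.012),f(664,340,.012)
print(np.linalg.norm(B-A),ang(B-A),np.linalg.norm(C-B),ang(C-B), 'center',(A+C)/2)
E
```

```text
edge 0.14621438634632986 -9.265877942768102 -99.24512618790204
ptr [0.5412 0.2708 0.07  ] 0.0667976385935564 42.853100887738904
0.010013719365215577 50.28260530478036
screws -8.842493689770304 0.12701220025533688
0.14654665867114033 -99.16720906849041 0.14712481587240414 -9.060374538212162 center [0.4926 0.2248 0.012 ]
```

move_arm --pt "0 0 -0.001 0 0 -3.5 -1" --pt "0 0 0 0 0 -8 -1" --pt "0 0 0 0 0 -8 -1" --pt "0 0 0 0 0 -8 -1" --pt "0 0 0 0 0 -8 -1" --pt "0 0 0 0 0 -8 -1" --pt "0 0 0 0 0 -5 -1" --pt "0 0 0 0 0 -3 -1" --pt "0 0 0 0 0 0 -1" --pt "0 0 0 0 0 0 -1"

```text
clock: 9.85
position: [0.4925, 0.2246, 0.0777]
ee_rot: [0.579, 0.815, -0.0, 0.001]
ft_force: [-0.8, -6.2, 5.5]
grip_width: 0.68
```

```bash
python3 - <<'E'
from h import *
im,d,o=snap('wrist','w5');print(o['clock'],o['position'],o['ft_force'],o['torque'],yaw_of(o['ee_rot']),o['joint_pos'])
a=im;cv2.imwrite('pics/w5c.png',cv2.resize(np.clip(a[100:390,130:430]*1.3,0,255).astype(np.uint8),None,fx=2,fy=2,interpolation=2)[:,:,::-1])
E
```

```text
9.85 [0.4925 0.2246 0.0777] [-0.8472 -6.2455  5.5033] [-1.19   -0.0449 -0.0217] 109.23016042038698 [ 0.2191  0.432  -0.8721  1.8189  0.3769  1.0655 -0.4588]
```

View pics/w5c.png

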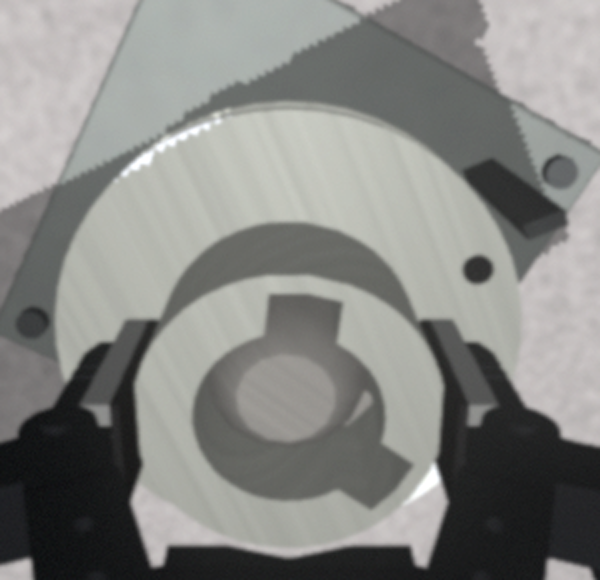

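```bash
cat > m5.py <<'E'
from h import *
import sys
ang=lambda v: np.degrees(np.arctan2(v[1],v[0]))
z=np.load('pics/w5.npz');K,R,t=cam('wrist',{'position':z['p'],'ee_rot':z['q']})
f=lambda x,y,h: ray(130+(x-.5)/2,100+(y-.5)/2,h,K,R,t)[:2]
def circ(W):
    W=np.array(W)[:,:2];A=np.c_[2*W,np.ones(len(W))];s=np.linalg.lstsq(A,(W**2).sum(1),rcond=None)[0];return s[:2],np.sqrt(s[2]+s[:2]@s[:2])
c,r=circ([f(*p,.076) for p in((54,320),(75,240),(120,180),(210,123),(290,109),(400,130),(470,185),(510,260),(521,320))]);print('rim',c,r)
tip=f(287,397,.102);print('tip',tip)
h=f(478,269,.076);print('hole',np.linalg.norm(h-c),ang(h-c),'about tip',ang(h-tip),np.linalg.norm(h-tip))
for k in((306,296),(391,489)): q=f(*k,.108);print('kw',ang(q-c),np.linalg.norm(q-c))
S=[f(*k,.012) for k in((32,322),(560,172))];print('screws',(S),ang(S[1]-S[0]),np.linalg.norm(S[1]-S[0]))
for r in(.061,.071):
  for s in(-.002,.002):
    T=np.radians(42.6);X=c+[r*np.cos(T)-s*np.sin(T),r*np.sin(T)+s*np.cos(T)]
    for hh in(.07,.012): p=proj(np.r_[X,hh],K,R,t);print(r,s,hh,(p-[130,100])*2)
E
python3 m5.py
```

```text
rim [0.4931 0.2253] 0.05460449671698137
tip [0.4922 0.2262]
hole 0.046741131055033906 42.21581175502383 about tip 40.69995393448817 0.046776008251024584
kw 102.69646387528489 0.025696970730822465
kw -19.043807450484646 0.02557652245636453
screws [array([0.4197, 0.1721]), array([0.5652, 0.278 ])] 36.04090830019629 0.179942002763795
0.061 -0.002 0.07 [530.6682 242.8834]
0.061 -0.002 0.012 [467.825  182.7566]
0.061 0.002 0.07 [525.5448 228.0034]
0.061 0.002 0.012 [463.7155 171.4429]
0.071 -0.002 0.07 [571.8356 226.8309]
0.071 -0.002 0.012 [497.9344 170.5547]
0.071 0.002 0.07 [566.9589 211.7295]
0.071 0.002 0.012 [493.9561 159.1167]
```

move_arm --pt "0 0 0 0 0 -1 -1" --pt "0 0 0 0 0 0 -1" --pt "0 0 0 0 0 0 -1"

```text
clock: 10.28
position: [0.4926, 0.2246, 0.0777]
ee_rot: [0.572, 0.82, -0.0, 0.001]
ft_force: [0.2, -6.6, 4.4]
grip_width: 0.675
```

```bash
python3 - <<'E'
from h import *
o=manip.get_obs();print(o['clock'],o['position'],o['ft_force'],o['torque'],yaw_of(o['ee_rot']))
E
```

```text
10.275 [0.4926 0.2246 0.0777] [ 0.1675 -6.5853  4.4032] [-1.1371 -0.0816 -0.1575] 110.21117424227728
```

move_arm --pt "0 0 0 0 0 0 0.6" --pt "0 0 0 0 0 0 1" --pt "0 0 0 0 0 0 1" --pt "0 0 -0.03 0 0 0 1" --pt "0 0 -0.05 0 0 0 1" --pt "0 0 -0.05 0 0 0 1" --pt "-0.03 0 -0.01 0 0 0 1" --pt "0 0 0 0 0 0 1" --pt "0 0 0 0 0 0 1"

```text
clock: 11.4
position: [0.5019, 0.1976, 0.2169]
ee_rot: [0.571, 0.821, -0.0, -0.0]
ft_force: [-0.8, 0.9, 0.7]
grip_width: 1.0
```

```bash
python3 - <<'E'
from h import *
im,d,o=snap('wrist','w6');print(o['clock'],o['position'],o['ft_force'],yaw_of(o['ee_rot']))
b,_,_=snap('scene','s6');cv2.imwrite('pics/s6c.png',cv2.resize(b[90:230,240:400],None,fx=5,fy=4.2,interpolation=2)[:,:,::-1])
E
```

```text
11.4 [0.5019 0.1976 0.2169] [-0.7878  0.9182  0.6557] 110.35174950664252
```

View pics/w6.png

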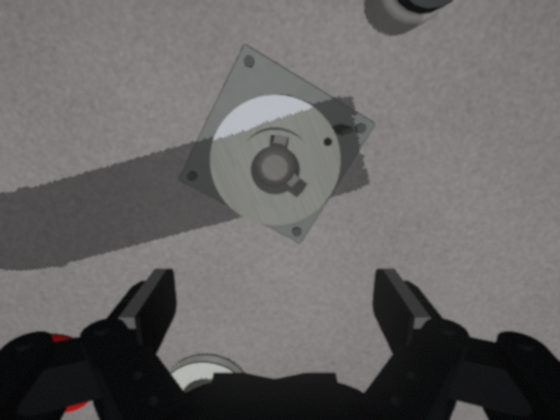

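View pics/s6c.png

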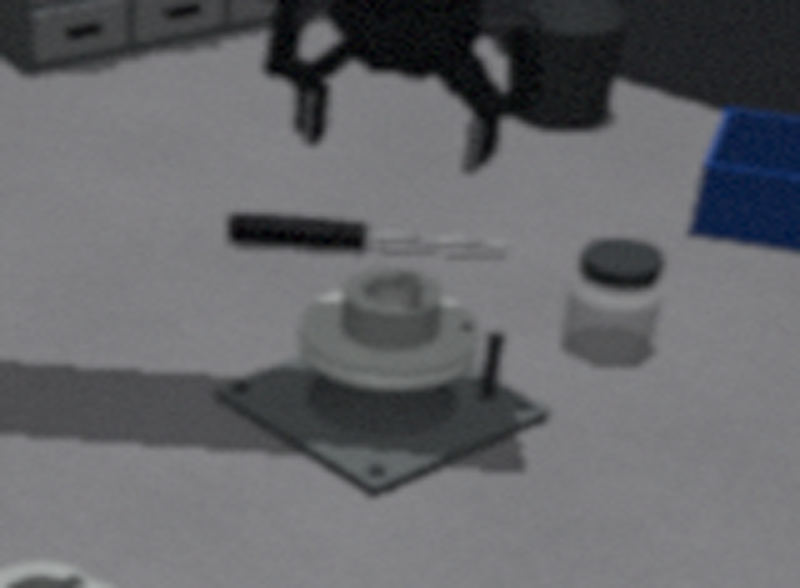

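```bash
python3 - <<'E'
from h import *
a=np.load('pics/w6.npz')['im'];cv2.imwrite('pics/w6c.png',cv2.resize(np.clip(a[30:255,170:390]*1.4,0,255).astype(np.uint8),None,fx=2.6,fy=2.6,interpolation=2)[:,:,::-1])
cv2.imwrite('pics/w6d.png',cv2.resize(np.clip(a[90:220,230:380]*1.4,0,255).astype(np.uint8),None,fx=5,fy=4.5,interpolation=2)[:,:,::-1])
E
```

```text
(no output)
```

View pics/w6c.png

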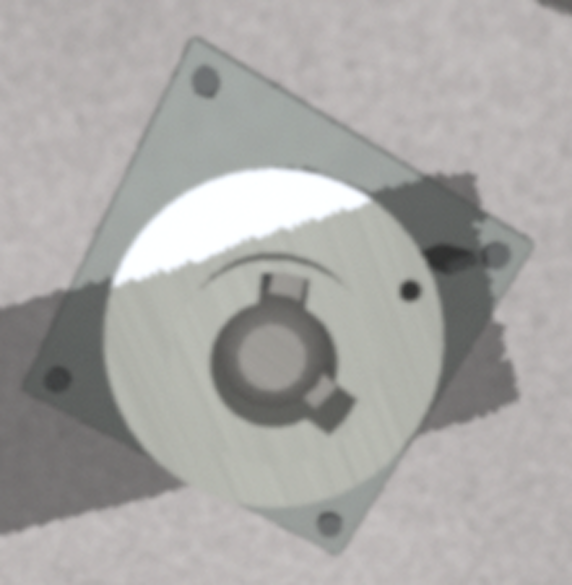

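View pics/w6d.png

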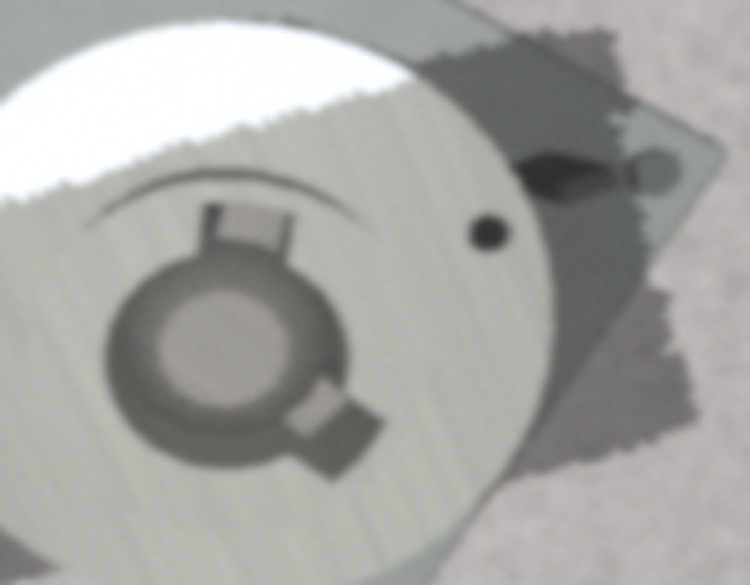

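```bash
python3 - <<'E'
from h import *
ang=lambda v: np.degrees(np.arctan2(v[1],v[0]))
z=np.load('pics/w6.npz');a=z['im'];K,R,t=cam('wrist',{'position':z['p'],'ee_rot':z['q']})
s=2.6;f=lambda x,y,h: ray(170+(x+.5)/s-.5,30+(y+.5)/s-.5,h,K,R,t)[:2]
S=np.array([f(*p,.012) for p in((206,81),(497,255),(330,524),(57,379))]);ax=S.mean(0)
d1=ang(S[1]-S[3]);d2=ang(S[0]-S[2]);print('axis screws',ax,'diag',d1,d2,'stand yaw',d1-45,d2-135)
Cn=np.array([f(*p,.012) for p in((194,38),(531,243),(337,554),(23,386))]);print('axis corners',Cn.mean(0),ang(Cn[1]-Cn[3])-45,ang(Cn[0]-Cn[2])-135)
tip=f(272,357,.102);print('tip',tip)
g=cv2.cvtColor(a,cv2.COLOR_RGB2GRAY)
def circ(W):
    W=np.array(W)[:,:2];A=np.c_[2*W,np.ones(len(W))];s=np.linalg.lstsq(A,(W**2).sum(1),rcond=None)[0];return s[:2],np.sqrt(s[2]+s[:2]@s[:2])
c,r=circ([f(*p,.076) for p in((104,340),(112,285),(190,192),(272,167),(370,201),(425,270),(444,340),(435,395),(392,460),(280,508),(250,507),(185,487),(125,420))]);print('rim',c,r)
# hole dark centroid
P=a[130:155,315:340];gg=cv2.cvtColor(P,cv2.COLOR_RGB2GRAY).astype(float);m=np.clip(np.median(gg)-25-gg,0,None);yy,xx=np.mgrid[130:155,315:340];u,v=(m*xx).sum()/m.sum(),(m*yy).sum()/m.sum();print('hole px',u,v)
h=ray(u,v,.076,K,R,t)[:2]; print('hole',h)
for n,q in(('rim',c),('tip',tip),('screws',ax)): print(n,np.linalg.norm(h-q),ang(h-q))
p=f(*((548-0)/5*2.6+60*2.6, (190)/4.5*2.6+60*2.6),.07)
for k in((284,275),(343,417)): q=f(*k,.108);print('kw',ang(q-c),np.linalg.norm(q-c))
for rr in(.061,.071):
  for sd in(-.002,.002):
    T=np.radians(42.6);X=tip+[rr*np.cos(T)-sd*np.sin(T),rr*np.sin(T)+sd*np.cos(T)]
    q=proj(np.r_[X,.07],K,R,t);print((q-[230,90])*[5,4.5])
# depth of pulley boss/rim
d=z['d'];
for (u,v) in((330,160),(245,150),(290,215)):
    X=R.T@(np.linalg.inv(K)@[u,v,1]*d[v,u]-t);print(u,v,X)
E
```

```text
axis screws [0.4924 0.2255] diag 36.05917926657957 126.14022053617327 stand yaw -8.94082073342043 -8.859779463826726
axis corners [0.4918 0.2259] -8.970251971869224 -9.021349804099174
tip [0.4921 0.2258]
rim [0.4931 0.2242] 0.05497508047019286
hole px 331.90895988469856 137.84098006245495
hole [0.5297 0.2608]
rim 0.05179098072377063 45.011670174637956
tip 0.05134190692151669 42.91905416332466
screws 0.05133838182020394 43.42320887357735
kw 103.80115845656859 0.02628263377226483
kw -15.404383086938038 0.02532440553281563
[562.6167 204.0114]
[554.8888 183.6687]
[619.3489 183.2591]
[611.809  162.7561]
330 160 [0.5358 0.2433 0.0744]
245 150 [0.467  0.2311 0.1077]
290 215 [0.5214 0.1867 0.0766]
```

```bash
python3 - <<'E'
from h import *
ang=lambda v: np.degrees(np.arctan2(v[1],v[0]))
z=np.load('pics/w6.npz');a=z['im'];K,R,t=cam('wrist',{'position':z['p'],'ee_rot':z['q']})
gg=cv2.cvtColor(a[136:147,322:333],cv2.COLOR_RGB2GRAY).astype(float);m=np.clip(np.median(gg)-20-gg,0,None);yy,xx=np.mgrid[136:147,322:333];u,v=(m*xx).sum()/m.sum(),(m*yy).sum()/m.sum()
h=ray(u,v,.076,K,R,t)[:2]; print(u,v,'hole',h)
for q in([.4931,.2242],[.4921,.2258],[.4924,.2255]): print(np.linalg.norm(h-q),ang(h-np.array(q)))
T=np.radians(-8.95)+.9;tg=np.array([.4922,.2256])+.047*np.array([np.cos(T),np.sin(T)]);print('target',tg,np.degrees(T),'err',h-tg, (h-tg)@[-np.sin(T),np.cos(T)])
E
```

```text
327.29770387965164 141.33570863024545 hole [0.5273 0.2569]
0.04726037124060835 43.723755678668766
0.046913551632040716 41.46684540941353
0.04688931805245279 41.98429092239679
target [0.5268 0.2574] 42.6162015617741 err [ 0.0005 -0.0006] -0.0007261354953312512
```

```bash
python3 - <<'E'
from h import *
im,_,o=snap('top','top9'); a=np.load('pics/top0.npz')['im']
df=np.abs(im.astype(int)-a).max(2)
for n,(u,v) in dict(half=(312,229),quarter=(371,245),wrench=(284,158),driver=(160,278),jar=(162,212),orange=(404,200),red1=(368,152),red2=(321,288)).items(): print(n,np.median(df[v-18:v+18,u-18:u+18]),np.percentile(df[v-18:v+18,u-18:u+18],95))
cv2.imwrite('pics/top9.png',im[:,:,::-1]); print(o['clock'],o['joint_velocities'])
E
```

```text
half 3.0 6.0
quarter 3.0 6.0
wrench 3.0 6.0
driver 3.0 8.0
jar 3.0 7.0
orange 4.0 11.0
red1 4.0 12.0
red2 3.0 9.0
11.5 [-0.0012  0.0008  0.     -0.0021  0.0025  0.0021  0.0033]
```

View pics/top9.png

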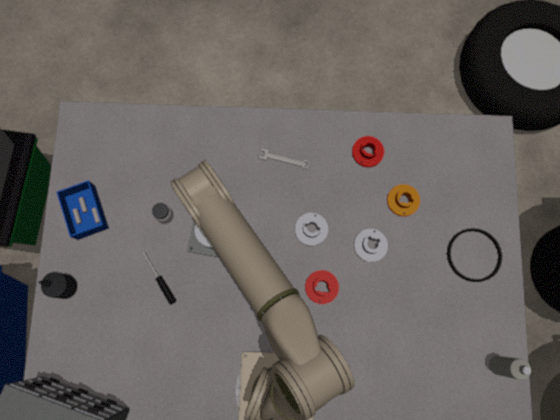

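The other objects show no change, and the arm is clear and at rest, so I'm handing in.

```bash
python3 -c "
from workcell import manip
print(manip.hand_in())"
```

```text
the job is handed in; nothing more can be done
None
```

The pulley with keyways 120° apart is on the stand, fully home, with its timing hole in line with the pointer to within measuring error. I handed it in at about 11.5 s.

- **Fit:** I gripped it by the boss, lined it up with the keys from a wrist picture, and it slid down over them at the first try. It stopped with an upward force of about 13 N at a height that puts its underside at 60 mm. The depth picture puts the rim's top at about 75–77 mm, against 76 mm expected.
- **Turn:** I turned it about 52° counter-clockwise, with the keys driving the spindle, then let go.
- **Hole position:** In the picture after release, the hole is about 0.7 mm (about 0.9°) short of the pointer line, measured about the spindle axis. Measured about the fitted rim centre it reads about 1.1° past it. The two disagree because the rim centre measures about 1.5–2 mm off the spindle axis, roughly the bore's play, and I did not resolve this further.
- **Everything else:** Comparing the first and last top pictures shows no change at the other two pulleys, the wrench, the screwdriver, the jar or the red and orange look-alikes. The gripper was about 0.1 m above the pulley, touching nothing.

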